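# Lay the straightedge flush along a sealed carton

## Task

Take the aluminium straightedge out of its rack, lay it down flat with its finger ridge upward on open desk about a hand's breadth clear of the carton, and let go of it. Then take it by the ridge, lift it level and set it down flat on the desk, flush along the long side of the carton that faces the robot and sticking out about equally past both ends, ready for the carton to be measured. Do not shove the carton, the rack or the cup, banknote bundle and calculator about.

Things in the scene. Friction and masses are not known exactly. Their poses are not given: they have to be found in the camera images.
- rule: Aluminium straightedge: bar 260 x 66 x 8 mm, 0.3 kg, with a finger ridge 90 long, 14 wide, 20 high on the middle of one face. Starts upright on a long edge in the rack, ridge side to the robot. Origin: middle of that bottom edge. y along its length, z across its width (up at the start), x out of the ridge face. Bar: x -4..4, y -130..130, z 0..66; ridge: x 4..24, y -45..45, z 26..40 mm.
- rule_mid (a point): Centre of the straightedge's bar, 33 mm along z from the origin of rule; same axes as rule (x points up when it lies flat, ridge up). 4 mm above the desk when the bar lies flat on it.
- rack: Fixed dark steel rack holding the straightedge upright, open at the top: base plate 100 x 250 x 6 mm, two pairs of fins 36 mm long centred at y = +-100, tops 40 mm above the desk, slot 11 mm wide. The bar stands centred on the plate, top edge at 72 mm, free on both sides between the fin pairs. Origin: centre of underside; y along the slot, x away from the robot (the ridge is on the -x side), z up.
- carton: Sealed brown cardboard carton with a tape strip and a white label, loose on the desk, 100 mm deep (x), 150 mm long (y), 50 mm high, 0.8 kg. Origin: centre of the underside; x points away from the robot, so the long side facing the robot is at x = -50 mm; y along that side, z up.
- cup: Bystander: yellow plastic cup, 72 mm across, 100 mm high; origin at the centre of its underside.
- bundle: Bystander: banded bundle of banknotes, 68 x 150 x 36 mm; origin at the centre of its underside, y along its length.
- calculator: Bystander: black desk calculator, 150 (x) x 100 (y) x 25 mm; origin at the centre of its underside.
There are look-alikes about, which are no part of the job. Of the things that look like the carton, the middle-sized one is meant.

How it is judged:
By the outcome, as a careful person would: the job done as asked, in the order asked, and still so for the second after the job is handed in, with the robot touching nothing.
It also fails if it takes over 54 s, if anything falls off the work surface, if the arm or the gripper's body presses on something with over 40 N, if the wrist force passes 120 N, or if a joint passes its speed limit or range.

## Robot

A 6-joint arm with a two-finger parallel gripper is mounted at the origin on the work surface. World frame = base frame: x ahead of the robot, y to its left, z up, the work surface at z = 0. Lengths are in m, angles in rad, forces in N, time in s.
With the tool pointing down it reaches from about 0.25 to 0.775 m from the base axis. Payload 4 kg.
Tool frame: the origin (TCP) lies on the centre line of the jaws, within the pads' length; the fingertips stand 17 mm ahead of it and the grasp point (between the pads) lies 2 mm behind it; z points along the fingers, y is the line along which they close (so a half turn about z gives the same grasp; the last joint's range is limited). The gripper opens to 94 mm and grips with 3 to 60 N. Pads are 16 mm wide; open, the fingers measure 119 mm over their backs; the gripper's body (75 mm by 177 mm) begins 78 mm behind the grasp point.
Start: joints at [-1.426, 0.087, 1.371, -0, 1.684, -0.103], TCP at [0.135, -0.533, 0.223] pointing down, gripper open.
Joint ranges: [-3.1, 3.1], [-0.76, 2.03], [0.27, 2.55], [-1.08, 4.22], [0.17, 2.65], [-2.57, 2.57]. Speed limits (rad/s): [2.79, 2.79, 3.14, 3.14, 3.14, 3.14].

## Interface

Orientations are given as a unit quaternion [w, x, y, z].
In Python, from station import env gives the robot as it stands.
- The arm moves only by the tool play_rows, never from a script. Its argument "rows" is text: rows parted by semicolons, each of 7 numbers parted by spaces: the shift along the world's x, y, z each as a share of 800 mm, from -1 to 1, then the turn, a rotation vector about the world's x, y, z each as a share of 120 degrees, from -1 to 1, then the finger opening in mm, from 0 to 94. In form: tx ty tz wx wy wz grip; .... A call has 1 to 12 rows; each row is the pose to reach, as a shift and turn from the pose commanded when the call began; what a row does not reach only later rows make up. A row lasts 1/12 s, in which the tool goes at most 41.7 mm and 7.16 degrees, less where a joint would pass 70% of its speed; a pose out of reach is approached as far as the arm can. A call with a number of a shift or a turn outside -1 to 1 is refused whole. A call with a gripper value outside its range is refused whole. The fingers move at their own pace and stop on an object; "force" is the grip in N (left out, the last holds). Time passes only in rows, so rows that repeat a pose let the fingers close. It gives the time, the measured TCP pose, the force, the opening and the grip force at its end, in the units of the state.
- env.observe(): the state, without advancing time (a new reading comes with each control period).
- env.snapshot(name): name is "scene" or "top" or "wrist"; returns (picture, depth): 480x640x3 uint8, red, green, blue; 480x640 float32, m along the optical axis (not along the pixel's ray), 0 where there is no reading.
- env.camera_params(name): a dict with "fovy" (degrees; the focal length in pixels is half the picture's height over the tangent of half this angle, whatever the lens; pixels are square), "cx", "cy" (the principal point, pixels), "rvec" (rotation vector, rad) and "tvec" (3), from world to camera coordinates, as OpenCV has them. Camera axes: x right, y down, z forward; pixel columns grow to the right and rows downward; lengths in m; the calibration is good to about 2 mm. The wrist camera is an equidistant fisheye: a pixel r from the principal point sees the ray r / f radians off the axis. A picture is of the moment at which its call begins: read the wrist's pose just before it. camera_params takes no time and is no camera call; for the wrist camera it gives the pose at the moment of the call.
- env.finish_job(): hands the job in; it is judged then, once.
Trained networks look in the newest picture that a camera, given by its name, has taken for a name from the list of things; names that differ only in an ending like _2 or _b are one class to them, and where a whole thing is asked for, a point or a joint stands for the part that bears it (a point fixed in the world has none). Each returns a list of dicts, best first, with "score" (0 to 1); they miss things now and then, are a little off and sometimes report something else, mostly with a low value. They report only what shows in the picture. A call takes as long as a camera call. They do not tell look-alikes from the thing itself.
- env.find_in(target, camera): "position" ([x, y, z] in m, in world coordinates, good to about 4 mm: the middle of the surface that is visible of it).
The state is a dict: "time_s": time; "qpos": joint angles; "qd": joint speeds; "joint_efforts": joint torques, N m; "tcp_pos": TCP position; "eef_rot": TCP orientation; "force": force on the tool from outside, world axes, zero at the start; "wrist_torque": the same for the moment, N m; "finger_gap": finger opening in m; "gripper_force": force on a finger pad.
Only numpy, scipy, OpenCV 4.12 (cv2) and the standard library are available. Lean on these libraries where they do the work, as an engineer would, in place of code of your own. Each camera call takes 0.05 s, during which the arm holds its last target. There are 200 camera calls.

## Working session

There is one attempt and no reset: what is moved stays moved. The work goes in short steps, Python scripts to look and compute and a tool call to move; the robot and the scene stay as the last step left them, time stands still between calls to the robot, and variables do not carry over. Pictures are saved under pics/ and viewed, at most 10 in all, crops included, and the job is handed in when it is done.

Besides the shell and the picture viewer there is one more tool, called after ">>>" as name(argument=value, ...), one argument or row to a line, values as JSON. play_rows: Moves the arm, as the interface text tells. Shift numbers are shares of 800 mm and turn numbers shares of 120 degrees, none past 1 either way. Its arguments: {"type":"object","properties":{"rows":{"type":"string"},"force":{"type":"number"}},"required":["rows"]}

```bash
ls; mkdir -p pics; cat > h.py <<'E'
import numpy as np, cv2
from station import env
def cam(n):
    p=env.camera_params(n); R=cv2.Rodrigues(np.array(p['rvec'],float))[0]; t=np.array(p['tvec'],float)
    return 240/np.tan(np.radians(p['fovy'])/2),p['cx'],p['cy'],R,t
def cloud(n,d,c=None):
    f,cx,cy,R,t=c or cam(n); v,u=np.mgrid[:480,:640]
    x=(u-cx);y=(v-cy)
    if n=='wrist':
        r=np.hypot(x,y)+1e-9; th=r/f; k=np.tan(th)/r
    else: k=1/f
    P=np.stack([x*k*d,y*k*d,d],-1)
    return (P-t)@R
def proj(n,X,c=None):
    f,cx,cy,R,t=c or cam(n); p=np.array(X)@R.T+t
    return np.stack([cx+f*p[...,0]/p[...,2],cy+f*p[...,1]/p[...,2]],-1)
E
python3 - <<'E'
from h import *
for n in('scene','top'):
    im,d=env.snapshot(n); cv2.imwrite(f'pics/{n}0.png',im[...,::-1]); np.savez(f'{n}0.npz',im=im,d=d)
    print(n,env.camera_params(n), (d>0).mean())
    for t in('rule','rack','carton','cup','bundle','calculator'):
        for r in env.find_in(t,n):
            print(t,np.round(r['position'],3),round(r['score'],2),proj(n,r['position']).round())
print(env.observe())
E
```

```text
pics
scene {'fovy': 57.12118264106664, 'cx': 324.131523267837, 'cy': 239.720114729057, 'rvec': array([ 0.84910765,  2.59635013, -1.04540158]), 'tvec': array([ 0.48561925, -0.20904087,  1.44578008])} 0.9958561197916667
rule [0.585 0.236 0.052] 0.78 [387. 301.]
rule [0.609 0.24  0.006] 0.38 [379. 318.]
rack [0.61  0.241 0.007] 0.9 [379. 318.]
carton [ 0.707 -0.472  0.067] 0.98 [208. 168.]
carton [ 0.628 -0.218  0.053] 0.83 [272. 205.]
carton [ 0.793 -0.213  0.032] 0.73 [223. 236.]
cup [0.783 0.007 0.072] 0.84 [265. 274.]
bundle [ 0.459 -0.503  0.039] 0.69 [272. 144.]
bundle [0.433 0.535 0.023] 0.53 [531. 366.]
calculator [0.431 0.536 0.023] 0.59 [532. 366.]
top {'fovy': 50.462551496492935, 'cx': 321.50181753809966, 'cy': 240.53522997331228, 'rvec': array([ 2.08633622, -2.14317389,  0.20107593]), 'tvec': array([0.03586468, 0.58719314, 1.56965713])} 0.9960807291666667
rule [0.579 0.215 0.051] 0.85 [261. 245.]
rule [ 0.617 -0.242  0.052] 0.45 [403. 230.]
rack [0.582 0.217 0.005] 0.66 [262. 247.]
rack [0.579 0.219 0.053] 0.54 [259. 245.]
carton [ 0.691 -0.488  0.071] 0.86 [479. 204.]
carto
[... 176 characters left out ...]
.]
{'time_s': 0.7, 'qpos': array([-1.42607462e+00,  8.71737739e-02,  1.37065086e+00,  1.07071032e-05,
        1.68360641e+00, -1.03099769e-01]), 'qd': array([-0.00112907,  0.00134764,  0.00104217,  0.0012073 ,  0.00021017,
        0.00120619]), 'joint_efforts': array([-9.65213957e-06, -3.39902759e+01, -3.02519596e+01,  7.18844240e-02,
        2.34923477e-02, -2.29099334e-05]), 'tcp_pos': array([ 0.13491462, -0.53322882,  0.22254519]), 'eef_rot': array([8.06793398e-05, 9.92332804e-01, 1.23594495e-01, 6.99988386e-06]), 'force': array([ 0.57684684, -0.28685873, -0.11217423]), 'wrist_torque': array([-0.04040969,  0.00985583, -0.01691998]), 'gripper_force': 0.0, 'finger_gap': 0.09345731032762497}
```

View pics/top0.png

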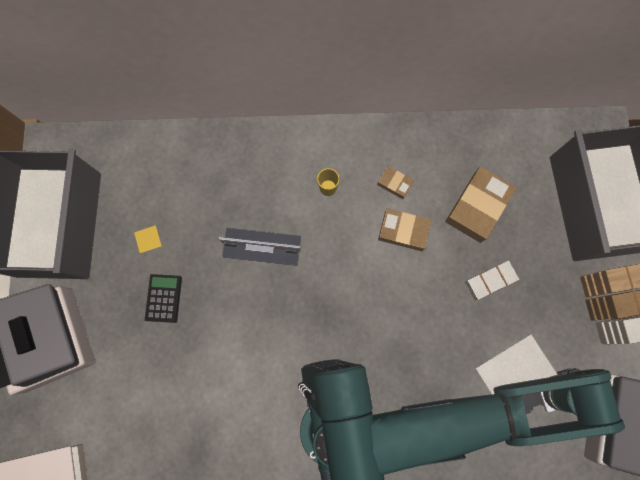

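View pics/scene0.png

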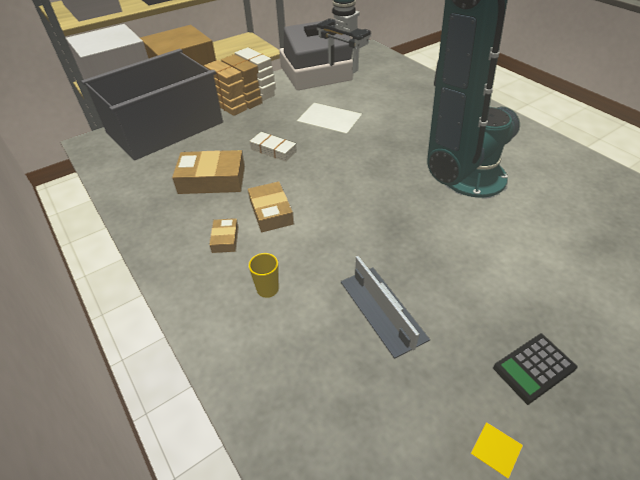

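Top view: three carton look-alikes at px (405,229) mid, (396,182) small and (482,203) large. The rule stands in its rack at (260,243), with the cup at (328,180), the bundle at (493,281) and the calculator at (163,298). The scene view agrees: mid carton (271,206), rack (385,310). The only rule candidate is the bright bar in the rack. I choose the mid carton and will check its size.

```bash
python3 - <<'E'
from h import *
S={}
for n in('top','scene'):
    z=np.load(n+'0.npz'); S[n]=cloud(n,z['d'])
def box(n,c,r,zl,zh,tag):
    P=S[n].reshape(-1,3); m=(np.hypot(P[:,0]-c[0],P[:,1]-c[1])<r)&(P[:,2]>zl)&(P[:,2]<zh)
    Q=P[m]
    if len(Q)<8: print(tag,n,'few',len(Q));return
    (cx,cy),(w,h),a=cv2.minAreaRect((Q[:,:2]*1000).astype(np.float32))
    print(tag,n,len(Q),'c',round(cx),round(cy),'wh',round(w),round(h),'ang',round(a,1),'z med',Q[:,2].mean().round(4), np.percentile(Q[:,2],[5,95]).round(3))
for n in S:
    P=S[n]; P=P.reshape(-1,3); m=(abs(P[:,0]-.45)<.1)&(abs(P[:,1])<.1); print(n,'desk z',np.median(P[m,2]),P[m,2].std())
    box(n,(.62,-.24),.115,.03,.065,'mid')
    box(n,(.62,-.24),.115,.042,.065,'mid top')
    box(n,(.79,-.21),.08,.015,.065,'small')
    box(n,(.70,-.48),.16,.05,.1,'large')
    box(n,(.58,.22),.17,.062,.085,'rule top')
    box(n,(.58,.22),.17,.025,.085,'rule+fins')
    box(n,(.58,.22),.17,.003,.012,'rack')
    box(n,(.79,0),.07,.02,.12,'cup')
    box(n,(.45,-.51),.12,.02,.05,'bundle')
    box(n,(.42,.53),.12,.012,.04,'calc')
z=np.load('top0.npz')['im'][...,::-1]
a=cv2.resize(z[190:280,205:315],None,fx=6,fy=6,interpolation=2)[:540]; b=cv2.resize(z[160:250,370:435],None,fx=6,fy=6,interpolation=2)[:540]
cv2.imwrite('pics/crop.png',cv2.resize(np.hstack([a,b]),None,fx=.75,fy=.75))
E
```

```text
top desk z -0.0004205810379913834 0.0038723224027413113
mid top 1482 c 650 -258 wh 151 158 ang 73.4 z med 0.0494 [0.042 0.056]
mid top top 1417 c 623 -251 wh 150 103 ang 73.7 z med 0.05 [0.044 0.056]
small top 638 c 797 -234 wh 104 90 ang 57.3 z med 0.0326 [0.023 0.04 ]
large top 2641 c 698 -474 wh 181 238 ang 55.8 z med 0.0675 [0.06  0.074]
rule top top 236 c 585 219 wh 257 10 ang 82.1 z med 0.071 [0.064 0.077]
rule+fins top 620 c 579 220 wh 257 37 ang 82.0 z med 0.0543 [0.033 0.075]
rack top 2171 c 579 220 wh 336 335 ang 88.3 z med 0.006 [0.003 0.01 ]
cup top 355 c 781 -5 wh 70 69 ang 48.0 z med 0.0711 [0.028 0.103]
bundle top 1041 c 451 -521 wh 69 154 ang 23.7 z med 0.0357 [0.029 0.042]
calc top 1460 c 423 536 wh 103 150 ang 85.0 z med 0.0219 [0.015 0.029]
scene desk z -0.00024181844577886752 0.0018226486493072725
mid scene 1330 c 649 -255 wh 155 162 ang 73.6 z med 0.0481 [0.035 0.052]
mid top scene 1196 c 619 -246 wh 155 100 ang 73.5 z med 0.0495 [0.046 0.053]
small scene 747 c 785 -227 wh 105 68 ang 57.9 z med 0.0312 [0.019 0.036]
large scene 1924 c 689 -474 wh 184 240 ang 54.3 z med 0.0656 [0.055 0.07 ]
rule top scene 466 c 583 224 wh 260 11 ang 81.7 z med 0.07 [0.064 0.074]
rule+fins scene 1310 c 577 225 wh 260 38 ang 81.8 z med 0.053 [0.029 0.073]
rack scene 2316 c 580 216 wh 323 335 ang 58.4 z med 0.0058 [0.003 0.009]
cup scene 985 c 778 -2 wh 72 70 ang 67.8 z med 0.0696 [0.03 0.1 ]
bundle scene 636 c 446 -517 wh 77 155 ang 22.9 z med 0.0335 [0.023 0.038]
calc scene 3064 c 421 539 wh 101 153 ang 85.2 z med 0.023 [0.019 0.027]
```

View pics/crop.png

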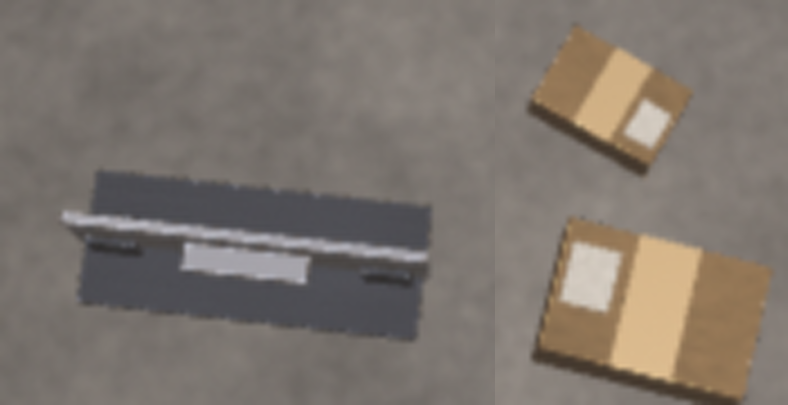

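```bash
cat > k.py <<'E'
import numpy as np
from scipy.spatial.transform import Rotation as R
def wrist(az,F,tz,ty):
    x=np.cross(ty,tz); M=R.from_matrix(np.stack([x,ty,tz],1))
    W=(R.from_euler('z',az)*R.from_euler('y',F)).inv()*M*R.from_euler('z',-np.pi/2)
    a,b,c=W.as_euler('ZYZ')   # b>=0
    return np.array([a,b,c])
E
python3 - <<'E'
from k import *
D=np.radians
for off in(-135,-120,-90,-60,60,90,120,135,180,0+45,-45):
  # d azimuth rel. to arm plane; gripper heading d, tilt T from vertical; n=-tool y when vertical, tool y = -n
  for T in(0,50):
    o=[]
    for F in(1.5,1.8,2.1):
      d=D(off);h=np.array([np.cos(d),np.sin(d),0]);t=D(T);z=np.array([0,0,1.])
      tz=h*np.sin(t)-z*np.cos(t); n=h*np.cos(t)+z*np.sin(t)
      o.append(np.round(wrist(0,F,tz,-n),2))
    print(off,T,*o)
E
```

```text
-135 0 [-0.    1.64 -0.79] [-0.    1.34 -0.79] [-0.    1.04 -0.79]
-135 50 [-0.73  2.2  -1.06] [-0.63  1.96 -0.84] [-0.58  1.71 -0.66]
-120 0 [ 0.    1.64 -1.05] [ 0.    1.34 -1.05] [ 0.    1.04 -1.05]
-120 50 [-0.82  2.01 -1.27] [-0.75  1.8  -1.05] [-0.73  1.58 -0.84]
-90 0 [-0.    1.64 -1.57] [ 0.    1.34 -1.57] [ 0.    1.04 -1.57]
-90 50 [-0.87  1.62 -1.63] [-0.89  1.42 -1.39] [-0.94  1.24 -1.15]
-60 0 [ 0.    1.64 -2.09] [ 0.    1.34 -2.09] [ 0.    1.04 -2.09]
-60 50 [-0.78  1.23 -1.98] [-0.89  1.03 -1.73] [-1.07  0.86 -1.43]
60 0 [0.   1.64 2.09] [0.   1.34 2.09] [0.   1.04 2.09]
60 50 [0.78 1.23 1.98] [0.89 1.03 1.73] [1.07 0.86 1.43]
90 0 [0.   1.64 1.57] [0.   1.34 1.57] [0.   1.04 1.57]
90 50 [0.87 1.62 1.63] [0.89 1.42 1.39] [0.94 1.24 1.15]
120 0 [0.   1.64 1.05] [0.   1.34 1.05] [0.   1.04 1.05]
120 50 [0.82 2.01 1.27] [0.75 1.8  1.05] [0.73 1.58 0.84]
135 0 [0.   1.64 0.79] [0.   1.34 0.79] [0.   1.04 0.79]
135 50 [0.73 2.2  1.06] [0.63 1.96 0.84] [0.58 1.71 0.66]
180 0 [-0.    1.64  0.  ] [0.   1.34 0.  ] [0.   1.04 0.  ]
180 50 [0.   2.51 0.  ] [0.   2.21 0.  ] [0.   1.91 0.  ]
45 0 [0.   1.64 2.36] [0.   1.34 2.36] [0.   1.04 2.36]
45 50 [0.67 1.05 2.19] [0.82 0.83 1.94] [1.09 0.66 1.58]
-45 0 [ 0.    1.64 -2.36] [ 0.    1.34 -2.36] [ 0.    1.04 -2.36]
-45 50 [-0.67  1.05 -2.19] [-0.82  0.83 -1.94] [-1.09  0.66 -1.58]
```

>>> play_rows(
  rows="0.561 0.943 0 0 0 0.564 60;0.561 0.943 0 0 0 0.564 60;0.561 0.943 0 0 0 0.564 60;0.561 0.943 0 0 0 0.564 60;0.561 0.943 0 0 0 0.564 60;0.561 0.943 0 0 0 0.564 60;0.561 0.943 0 0 0 0.564 60;0.561 0.943 0 0 0 0.564 60;0.561 0.943 0 0 0 0.564 60;0.561 0.943 0 0 0 0.564 60;0.561 0.943 0 0 0 0.564 60;0.561 0.943 0 0 0 0.564 60",
  force=40,
)

```text
time_s: 1.7
tcp_pos: [0.3911, -0.1015, 0.223]
eef_rot: [0.001, 0.755, 0.655, 0.0]
force: [0.2, 0.4, 0.2]
finger_gap: 0.0596
gripper_force: 0.0
```

>>> play_rows(
  rows="0.241 0.403 0 0 0 0 60;0.241 0.403 0 0 0 0 60;0.241 0.403 0 0 0 0 60;0.241 0.403 0 0 0 0 60;0.241 0.403 0 0 0 0 60;0.241 0.403 0 0 0 0 60;0.241 0.403 0 0 0 0 60;0.241 0.403 0 0 0 0 60;0.241 0.403 0 0 0 0 60;0.241 0.403 0 0 0 0 60;0.241 0.403 0 0 0 0 60;0.241 0.403 0 0 0 0 60",
)

```text
time_s: 2.7
tcp_pos: [0.5831, 0.2187, 0.2221]
eef_rot: [0.0, 0.755, 0.655, -0.001]
force: [0.4, -0.2, -0.2]
finger_gap: 0.0601
gripper_force: 0.0
```

```bash
python3 - <<'E'
from h import *
o=env.observe(); print(o['tcp_pos'].round(4),o['eef_rot'].round(4),o['qpos'].round(3),o['time_s'])
c=cam('wrist'); im,d=env.snapshot('wrist'); cv2.imwrite('pics/w1.png',im[...,::-1]); np.savez('w1.npz',im=im,d=d)
P=cloud('wrist',d,c).reshape(-1,3)
m=(np.hypot(P[:,0]-.584,P[:,1]-.221)<.16)
for zl,zh in((.066,.08),(.033,.06)):
    Q=P[m&(P[:,2]>zl)&(P[:,2]<zh)]
    if len(Q)>8: print(len(Q),cv2.minAreaRect((Q[:,:2]*1000).astype(np.float32)),Q[:,2].mean())
E
```

```text
[0.5831 0.2187 0.2221] [ 0.000e+00  7.553e-01  6.554e-01 -6.000e-04] [ 2.680e-01  2.510e-01  1.183e+00 -1.000e-03  1.708e+00  4.090e-01] 2.7
2723 ((583.4926147460938, 220.55038452148438), (259.09442138671875, 8.672820091247559), 81.93736267089844) 0.07093017490027395
2788 ((577.0787963867188, 221.0886688232422), (234.9822235107422, 35.74072265625), 81.7030029296875) 0.043089215289039945
```

View pics/w1.png

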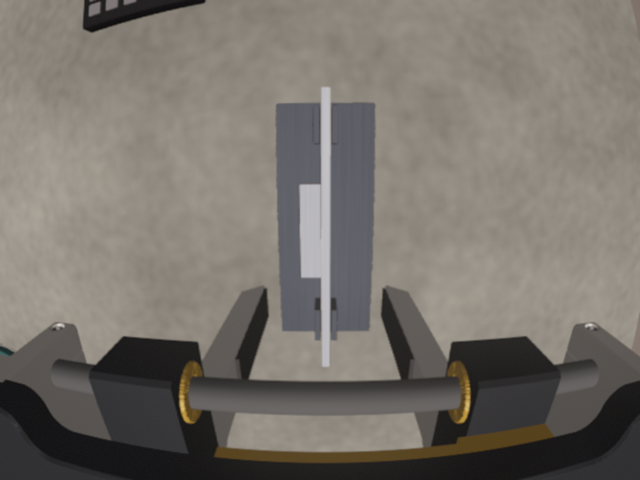

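The wrist view shows the bar from (326,88) to (326,365) with its ridge on the robot side at (311,230); the bar lies centred between the jaws. Measured centre (0.5835, 0.2205), top at 0.071, as expected. I'll descend onto the bar above the ridge.

>>> play_rows(
  rows="0.0005 0.0022 -0.05 0 0 0 34;0.0005 0.0022 -0.10 0 0 0 34;0.0005 0.0022 -0.14 0 0 0 34;0.0005 0.0022 -0.17 0 0 0 34;0.0005 0.0022 -0.192 0 0 0 34;0.0005 0.0022 -0.192 0 0 0 34;0.0005 0.0022 -0.192 0 0 0 34;0.0005 0.0022 -0.192 0 0 0 0;0.0005 0.0022 -0.192 0 0 0 0;0.0005 0.0022 -0.192 0 0 0 0;0.0005 0.0022 -0.192 0 0 0 0;0.0005 0.0022 -0.192 0 0 0 0",
  force=40,
)

```text
time_s: 3.75
tcp_pos: [0.5842, 0.2209, 0.0704]
eef_rot: [0.0, 0.755, 0.655, 0.001]
force: [-0.9, -0.5, 2.7]
finger_gap: 0.0077
gripper_force: 40.0
```

>>> play_rows(
  rows="0 0 0.03 0 0 0 0;0 0 0.06 0 0 0 0;0 0 0.1 0 0 0 0;0 0 0.15 0 0 0 0;0 0 0.2 0 0 0 0;0 0 0.2 0 0 0 0",
)

```text
time_s: 4.25
tcp_pos: [0.587, 0.2217, 0.2391]
eef_rot: [0.004, 0.755, 0.655, 0.008]
force: [0.9, 0.8, 0.3]
finger_gap: 0.0073
gripper_force: 40.0
```

>>> play_rows(
  rows="-0.236 -0.342 0.02 0 0 -0.7 0;-0.236 -0.342 0.02 0 0 -0.7 0;-0.236 -0.342 0.02 0 0 -0.7 0;-0.236 -0.342 0.02 0 0 -0.7 0;-0.236 -0.342 0.02 0 0 -0.7 0;-0.236 -0.342 0.02 0 0 -0.7 0;-0.236 -0.342 0.02 0 0 -0.7 0;-0.236 -0.342 0.02 0 0 -0.7 0;-0.236 -0.342 0.02 0 0 -0.7 0;-0.236 -0.342 0.02 0 0 -0.7 0;-0.236 -0.342 0.02 0 0 -0.7 0;-0.236 -0.342 0.02 0 0 -0.7 0",
)

```text
time_s: 5.25
tcp_pos: [0.3941, -0.0532, 0.2432]
eef_rot: [-0.0, 1.0, -0.022, -0.001]
force: [-0.7, -0.4, -3.9]
finger_gap: 0.0077
gripper_force: 40.0
```

>>> play_rows(
  rows="0 0 0 0 0 -0.357 0;0 0 0 0 0 -0.357 0;0 0 0 0 0 -0.357 0;0 0 0 0 0 -0.357 0;0 0 0 0 0 -0.357 0;0 0 0 0 0 -0.357 0;0 0 0 0 0 -0.357 0;0 0 0 0 0 -0.357 0",
)

```text
time_s: 5.92
tcp_pos: [0.3944, -0.0527, 0.2436]
eef_rot: [0.0, 0.925, -0.381, -0.001]
force: [0.2, -1.0, -3.2]
finger_gap: 0.0079
gripper_force: 40.0
```

```bash
python3 - <<'E'
from h import *
o=env.observe(); print(o['tcp_pos'].round(4),o['eef_rot'].round(4),o['qpos'].round(3),o['time_s'],o['finger_gap'],o['force'].round(1))
E
```

```text
[ 0.3944 -0.0527  0.2436] [ 2.000e-04  9.246e-01 -3.809e-01 -1.100e-03] [-0.276 -0.259  1.65  -0.     1.753  2.077] 5.9167 0.007910716395396047 [ 0.2 -1.  -3.2]
```

>>> play_rows(
  rows="0 0 -0.02 0.2946 -0.2946 0 0;0 0 -0.02 0.2946 -0.2946 0 0;0 0 -0.02 0.2946 -0.2946 0 0;0 0 -0.02 0.2946 -0.2946 0 0;0 0 -0.02 0.2946 -0.2946 0 0;0 0 -0.02 0.2946 -0.2946 0 0;0 0 -0.02 0.2946 -0.2946 0 0;0 0 -0.02 0.2946 -0.2946 0 0;0 0 -0.02 0.2946 -0.2946 0 0;0 0 -0.02 0.2946 -0.2946 0 0",
)

```text
time_s: 6.75
tcp_pos: [0.3951, -0.0532, 0.2292]
eef_rot: [-0.389, 0.838, -0.346, 0.162]
force: [-0.7, -1.4, -3.4]
finger_gap: 0.0075
gripper_force: 40.0
```

```bash
cat > st.py <<'E'
from h import *
from scipy.spatial.transform import Rotation as R
o=env.observe(); q=o['eef_rot']; M=R.from_quat([*q[1:],q[0]]).as_matrix()
print('tcp',o['tcp_pos'].round(4),'tz',M[:,2].round(3),'ty',M[:,1].round(3),'q',o['qpos'].round(3),o['time_s'],'gap',o['finger_gap'].round(4),'F',o['force'].round(1),'tau',o['wrist_torque'].round(2))
E
python3 - <<'E'
from st import *
p=o['tcp_pos']
print('low edge',p+M[:,2]*.064+M[:,1]*.004)
im,d=env.snapshot('scene'); cv2.imwrite('pics/s1.png',im[100:400,150:500,::-1].repeat(2,0).repeat(2,1))
E
```

```text
Traceback (most recent call last):
  File "st.py", line 4, in <module>
    print('tcp',o['tcp_pos'].round(4),'tz',M[:,2].round(3),'ty',M[:,1].round(3),'q',o['qpos'].round(3),o['time_s'],'gap',o['finger_gap'].round(4),'F',o['force'].round(1),'tau',o['wrist_torque'].round(2))
                                                                                                                         ^^^^^^^^^^^^^^^^^^^^^
AttributeError: 'float' object has no attribute 'round'
```

```bash
sed -i "s/o\['finger_gap'\].round(4)/round(o['finger_gap'],4)/" st.py
python3 - <<'E'
from st import *
p=o['tcp_pos']
print('low edge',p+M[:,2]*.064+M[:,1]*.004)
im,d=env.snapshot('scene'); cv2.imwrite('pics/s1.png',im[100:400,150:500,::-1].repeat(2,0).repeat(2,1))
P=cloud('scene',d).reshape(-1,3)
E
```

```text
tcp [ 0.3951 -0.0532  0.2292] tz [ 0.54   0.54  -0.645] ty [-0.455 -0.458 -0.764] q [-1.006 -0.422  2.027  0.853  1.716  1.398] 6.75 gap 0.0075 F [-0.7 -1.4 -3.4] tau [-0.59  0.61 -0.04]
low edge [ 0.42788382 -0.02052998  0.18485241]
```

View pics/s1.png

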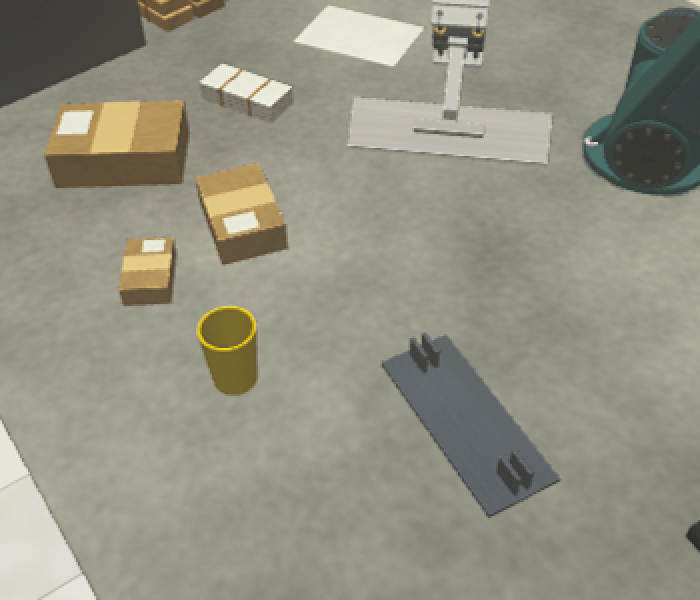

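The crop shows the bar held tilted with its ridge up at (450,130), well clear of the carton (240,215), and the rack empty and undisturbed. I'll lower it until the long edge is just over the desk.

>>> play_rows(
  rows="0 0 -0.05 0 0 0 0;0 0 -0.10 0 0 0 0;0 0 -0.15 0 0 0 0;0 0 -0.19 0 0 0 0;0 0 -0.215 0 0 0 0;0 0 -0.226 0 0 0 0;0 0 -0.226 0 0 0 0;0 0 -0.226 0 0 0 0",
)

```text
time_s: 7.47
tcp_pos: [0.3961, -0.0533, 0.0495]
eef_rot: [-0.39, 0.838, -0.345, 0.162]
force: [-0.3, -0.4, -3.1]
finger_gap: 0.0077
gripper_force: 40.0
```

```bash
python3 - <<'E'
from st import *
p=o['tcp_pos']
print('low edge',p+M[:,2]*.064+M[:,1]*.004)
E
```

```text
tcp [ 0.3961 -0.0533  0.0495] tz [ 0.541  0.541 -0.643] ty [-0.452 -0.458 -0.766] q [-1.005 -0.167  2.246  0.86   1.403  1.04 ] 7.4667 gap 0.0077 F [-0.3 -0.4 -3.1] tau [-0.58  0.66 -0.06]
low edge [ 0.4289604  -0.02044322  0.00525484]
```

>>> play_rows(
  rows="0 0 -0.003 0 0 0 0;0 0 -0.006 0 0 0 0;0 0 -0.007 0 0 0 0;0 0 -0.007 0 0 0 0",
)

```text
time_s: 7.8
tcp_pos: [0.3961, -0.0541, 0.0443]
eef_rot: [-0.39, 0.837, -0.346, 0.164]
force: [-0.6, -2.5, 2.6]
finger_gap: 0.0075
gripper_force: 40.0
```

>>> play_rows(
  rows="0 0 0 0 0 0 14;0 0 0 0 0 0 18;0 0 0 0 0 0 22;0 0 0 0 0 0 26;0 0 0 0 0 0 30;0 0 0 0 0 0 34;0 0 0 0 0 0 36;0 0 0 0 0 0 36",
)

```text
time_s: 8.47
tcp_pos: [0.3947, -0.0525, 0.0423]
eef_rot: [-0.391, 0.837, -0.347, 0.161]
force: [0.5, 0.0, -2.1]
finger_gap: 0.036
gripper_force: 0.6
```

```bash
python3 - <<'E'
from st import *
im,d=env.snapshot('scene'); cv2.imwrite('pics/s2.png',im[80:230,300:500,::-1].repeat(3,0).repeat(3,1))
E
```

```text
tcp [ 0.3947 -0.0525  0.0423] tz [ 0.541  0.542 -0.643] ty [-0.454 -0.455 -0.766] q [-1.008 -0.153  2.254  0.862  1.392  1.026] 8.4667 gap 0.036 F [ 0.5  0.  -2.1] tau [-0.28  0.33 -0.03]
```

View pics/s2.png

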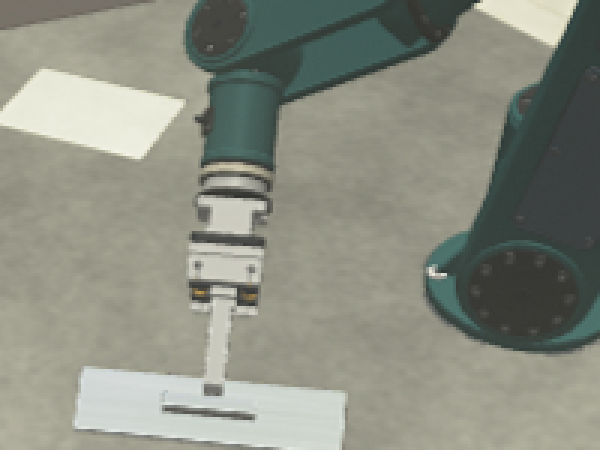

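The bar now leans at a low angle on the lower finger, ridge up at (208,407), with its lower edge on the desk. I'll draw the fingers out level.

>>> play_rows(
  rows="-0.011 -0.011 0 0 0 0 36;-0.022 -0.022 0 0 0 0 36;-0.033 -0.033 0 0 0 0 36;-0.044 -0.044 0 0 0 0 36;-0.055 -0.055 0 0 0 0 36;-0.066 -0.066 0 0 0 0 36;-0.08 -0.08 0.02 0 0 0 36;-0.09 -0.09 0.06 0 0 0 36;-0.10 -0.10 0.1 0 0 0 36;-0.10 -0.10 0.15 0 0 0 36;-0.1 -0.1 0.2 0 0 0 36;-0.1 -0.1 0.2 0 0 0 36",
)

```text
time_s: 9.52
tcp_pos: [0.3162, -0.1357, 0.2095]
eef_rot: [-0.386, 0.839, -0.344, 0.167]
force: [0.3, -0.5, -0.0]
finger_gap: 0.0365
gripper_force: 0.0
```

```bash
python3 - <<'E'
from st import *
for n in('top','scene'):
    im,d=env.snapshot(n); P=cloud(n,d).reshape(-1,3); np.savez(n+'2.npz',im=im,d=d)
    r=env.find_in('rule',n); print(n,[(np.round(x['position'],3),round(x['score'],2)) for x in r])
    for c,rad,zl,zh,t in(((.41,-.04),.16,.004,.016,'bar'),((.41,-.04),.1,.02,.04,'ridge'),((.62,-.248),.1,.042,.065,'carton')):
        Q=P[(np.hypot(P[:,0]-c[0],P[:,1]-c[1])<rad)&(P[:,2]>zl)&(P[:,2]<zh)]
        if len(Q)>8: print(t,len(Q),cv2.minAreaRect((Q[:,:2]*1000).astype(np.float32)),Q[:,2].mean())
im=np.load('top2.npz')['im']
cv2.imwrite('pics/t2.png',im[150:350,250:480,::-1].repeat(3,0).repeat(3,1))
E
```

```text
tcp [ 0.3162 -0.1357  0.2095] tz [ 0.546  0.534 -0.646] ty [-0.448 -0.465 -0.763] q [-1.334 -0.342  2.014  0.766  1.9    1.108] 9.5167 gap 0.0365 F [ 0.3 -0.5 -0. ] tau [-0.15  0.22 -0.03]
top [(array([ 0.404, -0.045,  0.008]), 0.79)]
bar 1963 ((411.6155700683594, -41.82215881347656), (313.6552429199219, 310.6457824707031), 85.41397857666016) 0.007530565899342768
ridge 119 ((400.7294616699219, -37.11369705200195), (18.570789337158203, 110.97103118896484), 39.34931182861328) 0.027326024092477638
carton 1408 ((623.490478515625, -250.83602905273438), (150.88177490234375, 102.48490142822266), 73.9087142944336) 0.050112338849441065
scene [(array([ 0.411, -0.034,  0.009]), 0.86)]
bar 1273 ((405.5123291015625, -42.532470703125), (297.3622741699219, 277.8033447265625), 18.249879837036133) 0.007737792933831805
ridge 153 ((403.98052978515625, -40.864898681640625), (18.437992095947266, 88.8385009765625), 44.83174514770508) 0.02592177511267386
carton 1195 ((619.1055297851562, -247.80751037597656), (156.93995666503906, 100.35409545898438), 73.64449310302734) 0.04946550598119824
```

View pics/t2.png

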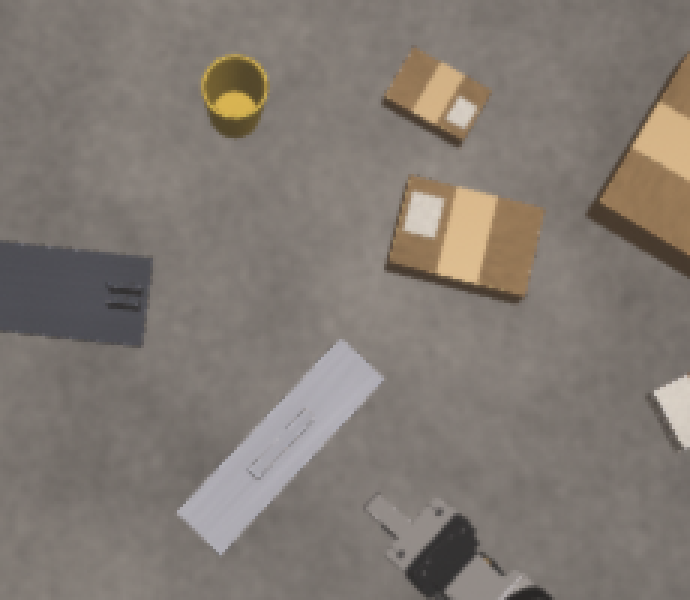

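The straightedge lies flat with its ridge up at crop (280,445), clear of the carton (465,240) by about a hand. The bystanders are unmoved. I'll go over the ridge.

>>> play_rows(
  rows="0.11 0.12 0 -0.2946 0.2946 0 60;0.11 0.12 0 -0.2946 0.2946 0 60;0.11 0.12 0 -0.2946 0.2946 0 60;0.11 0.12 0 -0.2946 0.2946 0 60;0.11 0.12 0 -0.2946 0.2946 0 60;0.11 0.12 0 -0.2946 0.2946 0 60;0.11 0.12 0 -0.2946 0.2946 0 60;0.11 0.12 -0.04 -0.2946 0.2946 0 60;0.11 0.12 -0.07 -0.2946 0.2946 0 60;0.11 0.12 -0.07 -0.2946 0.2946 0 60;0.11 0.12 -0.07 -0.2946 0.2946 0 60",
)

```text
time_s: 10.63
tcp_pos: [0.4008, -0.0359, 0.1433]
eef_rot: [0.001, 0.924, -0.382, -0.004]
force: [-0.0, 0.4, 0.5]
finger_gap: 0.0603
gripper_force: 0.0
```

```bash
cat > wm.py <<'E'
from st import *
def fit(c0,rb,extra=()):
    c=cam('wrist'); im,d=env.snapshot('wrist'); P=cloud('wrist',d,c).reshape(-1,3)
    np.savez('w.npz',im=im,d=d,P=P)
    near=np.hypot(P[:,0]-c0[0],P[:,1]-c0[1])
    Dz=P[(near<.25)&(abs(P[:,2])<.003)]; print('desk',Dz[:,2].mean())
    for t,r,zl,zh in(('bar',rb,.0055,.0105),('ridge',.07,.024,.032)):
        Q=P[(near<r)&(P[:,2]>zl)&(P[:,2]<zh)]
        if len(Q)>8:
            (a,b),(w,h),g=cv2.minAreaRect((Q[:,:2]*1000).astype(np.float32))
            print(t,len(Q),(round(a,1),round(b,1)),(round(w,1),round(h,1)),round(g,1),'z',Q[:,2].mean().round(4))
    return P,im
E
python3 - <<'E'
from wm import *
P,im=fit((.404,-.04),.145)
E
```

```text
tcp [ 0.4008 -0.0359  0.1433] tz [-0.008  0.002 -1.   ] ty [-0.706 -0.709  0.004] q [-0.231 -0.215  1.813  0.     1.552  2.123] 10.6333 gap 0.0603 F [-0.   0.4  0.5] tau [ 0.1   0.01 -0.02]
desk -0.0009009366755365477
bar 20878 (405.4, -44.0) (66.8, 260.6) 44.9 z 0.0071
ridge 2035 (405.2, -44.3) (13.9, 90.6) 44.9 z 0.0271
```

>>> play_rows(
  rows="0.0056 -0.0103 -0.04 0 0 0 40;0.0056 -0.0103 -0.08 0 0 0 40;0.0056 -0.0103 -0.11 0 0 0 40;0.0056 -0.0103 -0.13 0 0 0 40;0.0056 -0.0103 -0.142 0 0 0 40;0.0056 -0.0103 -0.142 0 0 0 40;0.0056 -0.0103 -0.142 0 0 0 40;0.0056 -0.0103 -0.142 0 0 0 0;0.0056 -0.0103 -0.142 0 0 0 0;0.0056 -0.0103 -0.142 0 0 0 0;0.0056 -0.0103 -0.142 0 0 0 0;0.0056 -0.0103 -0.142 0 0 0 0",
  force=40,
)

```text
time_s: 11.68
tcp_pos: [0.4078, -0.0454, 0.0337]
eef_rot: [0.0, 0.924, -0.382, 0.001]
force: [-0.5, -0.8, 3.5]
finger_gap: 0.0138
gripper_force: 40.0
```

>>> play_rows(
  rows="0 0 0.02 0 0 0 0;0 0 0.05 0 0 0 0;0 0 0.1 0 0 0 0;0 0 0.14 0 0 0 0;0.0 -0.0 0.14 0 0 0.7 0;0.0 -0.0 0.14 0 0 0.7 0;0.0 -0.0 0.14 0 0 0.7 0;0.03 -0.05 0.14 0 0 0.7 0;0.05 -0.1 0.14 0 0 0.7 0;0.07 -0.15 0.14 0 0 0.7 0;0.095 -0.205 0.14 0 0 0.7 0;0.095 -0.205 0.14 0 0 0.7 0",
)

```text
time_s: 12.68
tcp_pos: [0.484, -0.2131, 0.1434]
eef_rot: [0.001, 0.995, 0.101, -0.001]
force: [-0.6, 0.5, -3.1]
finger_gap: 0.0134
gripper_force: 40.0
```

```bash
python3 -c "from st import *"
```

```text
tcp [ 0.484  -0.2131  0.1434] tz [-0.001 -0.002 -1.   ] ty [ 0.202 -0.979  0.001] q [-0.521  0.07   1.547 -0.002  1.525  0.847] 12.6833 gap 0.0134 F [-0.6  0.5 -3.1] tau [ 0.06 -0.01  0.04]
```

>>> play_rows(
  rows="0 0.004 0 0 0 0.514 0;0 0.004 0 0 0 0.514 0;0 0.004 0 0 0 0.514 0;0 0.004 0 0 0 0.514 0;0 0.004 0 0 0 0.514 0;0 0.004 0 0 0 0.514 0;0 0.004 0 0 0 0.514 0;0 0.004 0 0 0 0.514 0;0 0.004 0 0 0 0.514 0;0 0.004 0 0 0 0.514 0;0 0.004 0 0 0 0.514 0",
)

```text
time_s: 13.6
tcp_pos: [0.4829, -0.2056, 0.1438]
eef_rot: [-0.001, 0.804, 0.595, -0.0]
force: [0.2, -1.0, -3.2]
finger_gap: 0.0134
gripper_force: 40.0
```

```bash
python3 - <<'E'
from st import *
c=cam('wrist'); im,d=env.snapshot('wrist'); P=cloud('wrist',d,c); np.savez('w3.npz',im=im,P=P)
cv2.imwrite('pics/w3.png',im[...,::-1])
Q=P.reshape(-1,3); Q=Q[(np.hypot(Q[:,0]-.621,Q[:,1]+.249)<.11)&(Q[:,2]>.04)&(Q[:,2]<.06)]
print(len(Q),cv2.minAreaRect((Q[:,:2]*1000).astype(np.float32)),Q[:,2].mean())
E
```

```text
tcp [ 0.4829 -0.2056  0.1438] tz [-0.002  0.001 -1.   ] ty [ 0.956 -0.292 -0.002] q [-0.511  0.062  1.554  0.     1.527 -0.214] 13.6 gap 0.0134 F [ 0.2 -1.  -3.2] tau [ 0.02 -0.08  0.  ]
19708 ((621.3187255859375, -250.00367736816406), (151.10365295410156, 101.94873809814453), 73.73043823242188) 0.048949961126094337
```

View pics/w3.png

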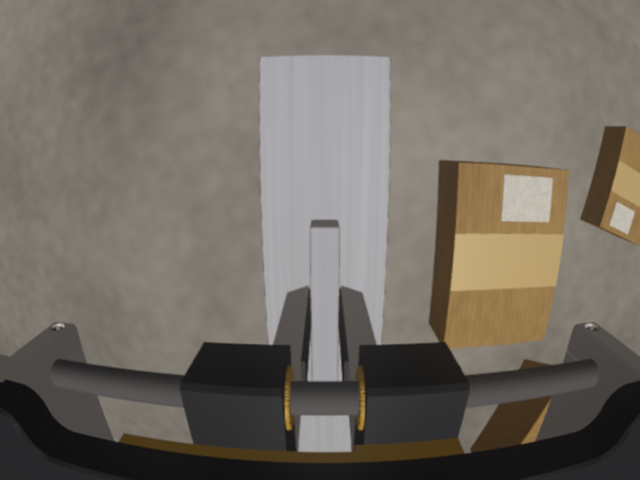

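The wrist view shows the bar held level, its long axis up the picture with edges at columns 262 and 388, and the carton face at column ~445, nearly parallel. I'll measure bar and face in this same view.

```bash
cat > m.py <<'E'
from st import *
def run(P,zl,zh):
    P=P.reshape(-1,3); a=np.radians(73.73); y=np.array([np.cos(a),np.sin(a)]); x=np.array([y[1],-y[0]])
    C=np.array([.6213,-.25]); L=np.stack([(P[:,:2]-C)@x,(P[:,:2]-C)@y,P[:,2]],1)*1000
    t=(o['tcp_pos'][:2]-C); print('tcp in carton',(t@x*1000).round(1),(t@y*1000).round(1))
    F=L[(abs(L[:,0]+50)<8)&(abs(L[:,1])<60)&(L[:,2]>8)&(L[:,2]<42)]
    if len(F)>50: k=np.polyfit(F[:,1],F[:,0],1); print('face',len(F),'x at 0',k[1].round(1),'slope deg',np.degrees(k[0]).round(2),'std',F[:,0].std().round(2))
    T=L[(abs(L[:,0])<60)&(abs(L[:,1])<85)&(L[:,2]>44)&(L[:,2]<55)]
    print('top x',np.percentile(T[:,0],[.3,99.7]).round(1),'y',np.percentile(T[:,1],[.3,99.7]).round(1),'z',T[:,2].mean().round(1))
    B=L[(L[:,2]>zl)&(L[:,2]<zh)&(abs(L[:,0]-t@x*1000)<45)&(L[:,1]-t@y*1000>48)&(L[:,1]<145+t@y*1000)]
    print('bar n',len(B),'z',B[:,2].mean().round(1),'end y',np.percentile(B[:,1],99.8).round(1))
    hi=[];lo=[]
    for s in np.arange(B[:,1].min()+3,B[:,1].max()-6,4):
        q=B[(B[:,1]>=s)&(B[:,1]<s+4),0]
        if len(q)>20: hi.append((s+2,q.max()));lo.append((s+2,q.min()))
    for n,e in(('far',hi),('near',lo)):
        e=np.array(e); k=np.polyfit(e[:,0],e[:,1],1); print(n,'edge x at y0',k[1].round(1),'deg',np.degrees(k[0]).round(2))
    k=np.polyfit(B[:,1],B[:,2],1);k2=np.polyfit(B[:,0],B[:,2],1); print('z tilt deg y,x',np.degrees([k[0],k2[0]]).round(2))
E
python3 - <<'E'
from m import *
run(np.load('w3.npz')['P'],100,140)
E
```

```text
tcp [ 0.483  -0.2056  0.144 ] tz [-0.001  0.001 -1.   ] ty [ 0.956 -0.292 -0.002] q [-0.511  0.062  1.554  0.     1.527 -0.214] 13.65 gap 0.0135 F [ 0.2 -0.4 -3.3] tau [ 0.   -0.08 -0.05]
tcp in carton -145.2 3.8
face 1873 x at 0 -50.0 slope deg 0.14 std 0.37
top x [-50.3  49.5] y [-73.8  74.9] z 49.1
bar n 19868 z 117.1 end y 131.1
far edge x at y0 -113.1 deg 0.78
near edge x at y0 -178.8 deg 0.74
z tilt deg y,x [ 0.02 -0.2 ]
```

>>> play_rows(
  rows="0.03 -0.009 0 0 0 0.005 0;0.0572 -0.018 -0.03 0 0 0.005 0;0.0572 -0.018 -0.06 0 0 0.005 0;0.0572 -0.018 -0.09 0 0 0.005 0;0.0572 -0.018 -0.11 0 0 0.005 0;0.0572 -0.018 -0.125 0 0 0.005 0;0.0572 -0.018 -0.128 0 0 0.005 0;0.0572 -0.018 -0.128 0 0 0.005 0;0.0572 -0.018 -0.128 0 0 0.005 0",
)

```text
time_s: 14.4
tcp_pos: [0.5299, -0.2208, 0.0437]
eef_rot: [0.001, 0.8, 0.6, 0.0]
force: [-0.3, -1.2, -3.5]
finger_gap: 0.0137
gripper_force: 40.0
```

```bash
python3 - <<'E'
from m import *
c=cam('wrist'); im,d=env.snapshot('wrist'); P=cloud('wrist',d,c)
run(P,4,28)
E
```

```text
tcp [ 0.5299 -0.2208  0.0437] tz [ 0.002 -0.001 -1.   ] ty [ 0.96  -0.281  0.002] q [-0.494  0.24   1.56   0.     1.34  -0.209] 14.4 gap 0.0137 F [-0.3 -1.2 -3.5] tau [-0.04 -0.11 -0.06]
tcp in carton -95.9 2.4
face 2479 x at 0 -49.9 slope deg 0.11 std 0.24
top x [-50.1  49.3] y [-73.1  75.1] z 49.2
bar n 19881 z 16.9 end y 129.6
far edge x at y0 -63.5 deg 0.06
near edge x at y0 -129.0 deg -0.13
z tilt deg y,x [-0.05  0.06]
```

>>> play_rows(
  rows="0.006 -0.0017 -0.005 0 0 0 0;0.011 -0.0032 -0.0075 0 0 0 0;0.0149 -0.0043 -0.0075 0 0 0 0;0.0149 -0.0043 -0.0075 0 0 0 0;0.0149 -0.0043 -0.0075 0 0 0 0;0.0149 -0.0043 -0.0075 0 0 0 0",
)

```text
time_s: 14.95
tcp_pos: [0.5411, -0.2238, 0.0365]
eef_rot: [0.0, 0.8, 0.6, -0.0]
force: [0.3, 0.1, -4.7]
finger_gap: 0.0134
gripper_force: 40.0
```

```bash
python3 - <<'E'
from m import *
c=cam('wrist'); im,d=env.snapshot('wrist'); P=cloud('wrist',d,c)
run(P,4,22)
E
```

```text
tcp [ 0.5411 -0.2238  0.0365] tz [-0. -0. -1.] ty [ 0.96 -0.28 -0.  ] q [-0.489  0.272  1.535 -0.     1.334 -0.205] 14.95 gap 0.0134 F [ 0.3  0.1 -4.7] tau [-0.01 -0.06  0.02]
tcp in carton -84.3 2.6
face 3670 x at 0 -52.3 slope deg 0.36 std 2.8
top x [-50.   49.2] y [-73.3  75.1] z 49.2
bar n 20228 z 9.8 end y 129.9
far edge x at y0 -44.7 deg -3.64
near edge x at y0 -117.5 deg -0.15
z tilt deg y,x [-0.18  0.25]
```

>>> play_rows(
  rows="0.0007 -0.0002 -0.001 0 0 0 0;0.0014 -0.0004 -0.002 0 0 0 0;0.0015 -0.0004 -0.003 0 0 0 0;0.0015 -0.0004 -0.0036 0 0 0 0;0.0015 -0.0004 -0.0036 0 0 0 0;0.0015 -0.0004 -0.0036 0 0 0 0",
)

```text
time_s: 15.5
tcp_pos: [0.5423, -0.2241, 0.0338]
eef_rot: [0.0, 0.8, 0.6, 0.0]
force: [-0.8, 0.2, -2.4]
finger_gap: 0.0133
gripper_force: 40.0
```

```bash
cat >> m.py <<'E'
def gap(P):
    P=P.reshape(-1,3); a=np.radians(73.73); y=np.array([np.cos(a),np.sin(a)]); x=np.array([y[1],-y[0]])
    C=np.array([.6213,-.25]); L=np.stack([(P[:,:2]-C)@x,(P[:,:2]-C)@y,P[:,2]],1)*1000
    B=L[(L[:,2]>4)&(L[:,2]<13)&(abs(L[:,0]+84)<42)]
    for a0,b0 in((55,70),(80,100),(100,126)):
        q=B[(B[:,1]>a0)&(B[:,1]<b0)]; print(a0,'bar x',np.percentile(q[:,0],[.5,99.5]).round(1),'z',q[:,2].mean().round(1))
    F=L[(abs(L[:,0]+50)<5)&(abs(L[:,1])<65)&(L[:,2]>16)&(L[:,2]<42)]; k=np.polyfit(F[:,1],F[:,0],1); print('face',k[1].round(2),np.degrees(k[0]).round(2))
E
python3 - <<'E'
from m import *
c=cam('wrist'); im,d=env.snapshot('wrist'); P=cloud('wrist',d,c)
gap(P)
E
```

```text
tcp [ 0.5423 -0.2241  0.0338] tz [ 0. -0. -1.] ty [ 0.96 -0.28  0.  ] q [-0.489  0.277  1.535  0.     1.33  -0.204] 15.5 gap 0.0133 F [-0.8  0.2 -2.4] tau [ 0.01 -0.   -0.01]
55 bar x [-116.2  -49.7] z 7.1
80 bar x [-116.  -51.] z 7.1
100 bar x [-116.  -51.] z 7.1
face -49.89 0.12
```

>>> play_rows(
  rows="0.0005 -0.0001 0 0 0 0 0;0.0007 -0.0002 -0.0006 0 0 0 0;0.0007 -0.0002 -0.001 0 0 0 0;0.0007 -0.0002 -0.001 0 0 0 0",
)

```text
time_s: 15.88
tcp_pos: [0.5426, -0.2243, 0.0337]
eef_rot: [-0.0, 0.8, 0.6, -0.0]
force: [-4.7, 2.0, 4.6]
finger_gap: 0.0135
gripper_force: 40.0
```

>>> play_rows(
  rows="0 0 0 0 0 0 18;0 0 0 0 0 0 24;0 0 0 0 0 0 26;0 0 0.01 0 0 0 26;0 0 0.03 0 0 0 26;0 0 0.07 0 0 0 26;0 0 0.11 0 0 0 26;0 0 0.15 0 0 0 26;0 0 0.15 0 0 0 26",
)

```text
time_s: 16.63
tcp_pos: [0.5468, -0.2263, 0.1622]
eef_rot: [0.007, 0.8, 0.6, 0.003]
force: [-0.1, -1.3, 1.5]
finger_gap: 0.0261
gripper_force: 0.0
```

```bash
python3 - <<'E'
from m import *
c=cam('wrist'); im,d=env.snapshot('wrist'); P=cloud('wrist',d,c)
gap(P); run(P,4,13); cv2.imwrite('pics/w5.png',im[...,::-1])
E
```

```text
tcp [ 0.5468 -0.2263  0.1622] tz [ 0.014 -0.007 -1.   ] ty [ 0.96  -0.28   0.016] q [-0.488  0.187  1.379  0.     1.56  -0.204] 16.6333 gap 0.0261 F [-0.1 -1.3  1.5] tau [-0.08 -0.06 -0.05]
55 bar x [-116.4  -50. ] z 7.0
80 bar x [-116.1  -50.4] z 7.1
100 bar x [-115.9  -50.6] z 7.1
face -49.85 0.12
tcp in carton -78.2 1.9
face 579 x at 0 -50.6 slope deg 0.53 std 1.77
top x [-49.9  49.5] y [-73.8  75.2] z 49.2
bar n 7271 z 7.1 end y 129.6
far edge x at y0 -48.9 deg -0.91
near edge x at y0 -116.4 deg 0.34
z tilt deg y,x [ 0.1  -0.04]
```

View pics/w5.png

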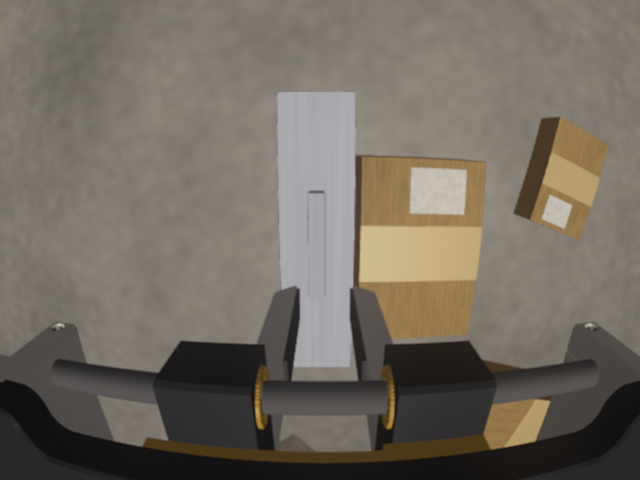

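The bar lies flat along the carton face (contact line at column ~357), with its ends at rows 93 and 367, past both carton ends (157 and 337) by about equal amounts. The gripper is clear, so I'll hand in.

```bash
python3 -c "
from station import env
print(env.finish_job())"
```

```text
the job is handed in; nothing more can be done
None
```

The job is handed in at about 17 s of the 54 s: the straightedge lies flat, ridge up, against the carton's robot-facing long side (gap about 0.5 mm), centred on it to within about 1 mm, with the carton unmoved.

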